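# Empty the specimen hopper into its tray

## Robot

A 6-joint arm with a two-finger parallel gripper is mounted at the origin on the work surface. World frame = base frame: x ahead of the robot, y to its left, z up, the work surface at z = 0. Lengths are in m, angles in rad, forces in N, time in s.
With the tool pointing down it reaches from about 0.425 to 0.95 m from the base axis. Payload 3.5 kg.
Tool frame: the origin (TCP) lies on the centre line of the jaws, within the pads' length; the fingertips stand 11 mm ahead of it and the grasp point (between the pads) lies 8 mm behind it; y points along the fingers, x is the direction in which the jaws open and shut, and the axes are right-handed (so a half turn about y gives the same grasp; the last joint's range is limited). The gripper opens to 85 mm and grips with 20 to 120 N. Pads are 22 mm wide; open, the fingers measure 114 mm over their backs; the gripper's body (76 mm by 85 mm) begins 54 mm behind the grasp point. The pads swing forward as they close: fully open they stand 13 mm farther back than shut.
Start: joints at [-1.321, 0.286, 1.577, -0, 1.279, -0.15], TCP at [0.263, -0.622, 0.206] pointing down, gripper open.
Joint ranges: [-2.77, 2.77], [-0.9, 2.22], [0.21, 2.48], [-1.53, 4.67], [0.24, 2.81], [-2.84, 2.84]. Speed limits (rad/s): [2.79, 2.79, 3.14, 3.14, 3.14, 3.14].

## Interface

Orientations are given as a unit quaternion [x, y, z, w].
In Python, from plant import get_state, read_camera, sign_off gives the robot as it stands.
- The arm moves only by the shell command python3 -m inch 'ROWS' [FORCE]. ROWS is JSON, a list of rows, each an object of numbers: "ax", "ay", "az": the turn, a rotation vector about the tool's x, y, z in rad; "x", "y", "z": the shift along the tool's x, y, z in mm; "hand": the closure, from -1 (fully open) to 1 (shut). In form: [{"ax": .., "ay": .., "az": .., "x": .., "y": .., "z": .., "hand": ..}, ...]. A call has 1 to 5 rows; each row shifts and turns the commanded pose from where the row before left it, along the tool's axes as they then stand; what a row does not reach is not made up. A row lasts 1/12 s, in which the tool goes at most 41.7 mm and 7.16 degrees, less where a joint would pass 70% of its speed; a pose out of reach is approached as far as the arm can. A call with a gripper value outside its range is refused whole. The fingers move at their own pace and stop on an object; FORCE is the grip in N (left out, the last holds). Time passes only in rows, so rows that do not move let the fingers close. It gives the time, the measured TCP pose, the force and the opening at its end, in the units of the state.
- get_state(): the state, without advancing time (a new reading comes with each control period).
- read_camera(name): name is "scene" or "top" or "wrist"; returns a dict with "img" (480x640x3 uint8, red, green, blue), "fov_y" (degrees; the focal length in pixels is half the picture's height over the tangent of half this angle, whatever the lens; pixels are square), "cx", "cy" (the principal point, pixels), "T" (4x4, takes a point from camera to world coordinates); the wrist camera has in their place "T_tool_cam" (4x4, takes a point from camera to tool coordinates, whose origin is the TCP and whose axes are the tool frame's). Camera axes: x right, y down, z forward; pixel columns grow to the right and rows downward; lengths in m; the calibration is good to about 2 mm. A picture is of the moment at which its call begins: read the wrist's pose just before it. There is no depth.
- sign_off(): hands the job in, once; it reports no verdict.
The state is a dict: "time": time; "qpos": joint angles; "dq": joint speeds; "joint_efforts": joint torques, N m; "eef_pos": TCP position; "tcp_rot": TCP orientation; "contact_force": force on the tool from outside, world axes, zero at the start; "wrist_torque": the same for the moment, N m; "opening": opening from 0.0 (shut) to 1.0 (fully open).
Only numpy, scipy, OpenCV 4.12 (cv2) and the standard library are available. Lean on these libraries where they do the work, as an engineer would, in place of code of your own. Each camera call takes 0.05 s, during which the arm holds its last target. There are 200 camera calls.

## Task

Take the empty metal tray by its upright grip and slide it under the specimen hopper, between the side plates, fully home against the back plate. Only then draw the hopper's slide gate gently out by its upright handle until you feel it come up firmly against its stop block, without wrenching it, so that all three mounted specimens drop into the tray. Let go, leaving the tray home and the gate fully out, and leave the wooden case, the bottle and the white beaker alone.

Things in the scene. Friction and masses are not known exactly. Their poses are not given: they have to be found in the camera images.
- hopper: white funnel hopper fixed to the bench; origin on the bench under the tube's axis, -x is its front (yaw within 0.25 rad of facing the robot). Tube: radius 33 mm, z 127 to 200 mm. Below, two side plates: inner faces y = +-58 mm, 8 mm thick, x -30 to 60 mm, 160 mm high, feet 6 mm high out to y = +-80 mm; open in front, a back plate behind
- gate: steel slide gate; slides only along the hopper's x, out to the front (-x), about 7 N, stays where left, starts 0 to 12 mm out. Origin in its upright handle (16 mm wide in y, 30 deep in x, z 124 to 194 mm) at z 160 mm; shut, 85 mm in front of the hopper's origin. Under the handle a flat plate, z 119 to 124 mm, 78 mm wide, to 15 mm in front of the handle's centre
- stop: end stop of the gate: fixed steel block with a rubber face, 14 mm (x) by 116 by 24 mm high, clamped across two arms behind the tube, axes as the hopper's, origin at the centre of its underside. A cross bar at the gate's rear (front face 245 mm behind the handle's centre) comes up against its rear (+x) face, 7 mm behind the origin; where it is clamped varies: 80 to 105 mm of travel from shut
- tray: open aluminium tray, loose, about 0.45 kg, 160 mm (x) by 100 by 40 mm high, wall and floor 5 mm, origin at the centre of its underside; its rear (+x) end goes in first. Home, its origin is 28 mm in front (-x) of the hopper's, axes alike. Starts left or right in front of the hopper, yaw within 0.3 rad
- mount0: a black resin-mounted metal specimen, plain disc 50 mm across, 22 mm high, 90 g, origin at the centre of its underside. Three lie stacked in the hopper's tube on the slide gate; this is the lowest.
- mount1: a black resin-mounted metal specimen, plain disc 50 mm across, 22 mm high, 90 g, origin at the centre of its underside. Three lie stacked in the hopper's tube on the slide gate; this is the middle one.
- mount2: a black resin-mounted metal specimen, plain disc 50 mm across, 22 mm high, 90 g, origin at the centre of its underside. Three lie stacked in the hopper's tube on the slide gate; this is the top one.
- case: bystander: shut wooden specimen case, 150 x 110 x 50 mm, 0.8 kg, origin under its centre, on the other side from the tray.
- bottle: bystander: amber bottle, 70 mm across, 170 mm high, origin under its centre.
- beaker: bystander: white cup-shaped beaker, 80 mm across the rim, 95 mm high, origin under its centre.
- lip (a point): lowest front edge of the funnel's rim (outer radius 95 mm, rim z 262 to 310 mm; below it narrows at 45 degrees to the tube). It overhangs the gate handle, so an upright tool cannot take the handle: come from the front, tool leaned 35 to 45 degrees, fingertips forward and down, closing along the hopper's y
- back (a point): centre of the back plate's inner (front) face, 20 mm over the bench, 52 mm behind the hopper's origin; the tray's rear end comes home against it
- tray_grip (a point): point to grasp on the tray's upright grip, 48 mm high: a bar 16 mm wide (y), 30 mm deep (x), z 6 to 76 mm, on a tongue 6 mm thick, 40 mm wide; 115 mm in front of the tray's origin, 35 mm in front of its front wall

How it is judged:
On the way, in this order (a step that is already met when the one before it is completed fails the run):
1. tray home under the hopper, with the gate not yet drawn (x of tray in the frame of hopper above -0.036 m and y of tray in the frame of hopper between -0.02 and 0.02 m and angle between the x axis of tray and the x axis of hopper, either way round below 0.12 rad and angle between tray's own z axis and vertical below 0.06 rad and x of gate in the frame of hopper above -0.107 m), for 0.2 s.
2. gate drawn out and felt firmly (over 2 N) against its stop block, within 3.5 mm (x of gate in the frame of stop below -0.2345 m and contact force between gate and stop above 2 N), for 0.02 s.
At the end, for the whole second after the job is handed in: Tray within 8 mm of the back plate, square to 0.12 rad, level; gate out with its rear cross bar within 3.5 mm of the stop block; all three specimens at rest in the tray, flat or heaped, within its outline, undersides less than 95 mm above its underside; all released (x of tray in the frame of hopper above -0.036 m and y of tray in the frame of hopper between -0.02 and 0.02 m and angle between the x axis of tray and the x axis of hopper, either way round below 0.12 rad and angle between tray's own z axis and vertical below 0.06 rad and x of gate in the frame of stop below -0.2345 m and linear speed of tray below 0.02 m/s and contact force between the fingers and anything else below 0.5 N and x of mount0 in the frame of tray between -0.08 and 0.08 m and y of mount0 in the frame of tray between -0.05 and 0.05 m and z of each of mount0, mount1, mount2 in the frame of tray below 0.095 m and linear speed of each of mount0, mount1, mount2 below 0.03 m/s and x of mount1 in the frame of tray between -0.08 and 0.08 m and y of mount1 in the frame of tray between -0.05 and 0.05 m and x of mount2 in the frame of tray between -0.08 and 0.08 m and y of mount2 in the frame of tray between -0.05 and 0.05 m); the robot touches nothing.
It fails at once if gate slammed or wrenched against its stop (over 120 N) (contact force between gate and stop above 120 N).
It fails at once if case moved more than 30 mm (distance of case from where it was at the start of the episode above 0.03 m).
It fails at once if bottle moved more than 30 mm (distance of bottle from where it was at the start of the episode above 0.03 m).
It fails at once if beaker moved more than 30 mm (distance of beaker from where it was at the start of the episode above 0.03 m).
It also fails if it takes over 64 s, if anything falls off the work surface, if the arm or the gripper's body presses on something with over 40 N, if the wrist force passes 120 N, or if a joint passes its speed limit or range.

## Working session

There is one attempt and no reset: what is moved stays moved. The work goes in short steps, Python scripts to look and compute and a shell command to move; the robot and the scene stay as the last step left them, time stands still between calls to the robot, and variables do not carry over. Pictures are saved under pics/ and viewed, about 8 in all and at most 12, crops included, and the job is handed in when it is done.

```bash
mkdir -p pics
python3 - <<'E'
from plant import *
import cv2,numpy as np
s=get_state();print(s)
for n in("scene","top"):
    c=read_camera(n);cv2.imwrite(f"pics/{n}0.png",c["img"][:,:,::-1]);print(n,c["fov_y"],c["cx"],c["cy"],np.round(c["T"],4).tolist())
E
```

```text
{'time': 0.0, 'qpos': array([-1.32099248e+00,  2.87129636e-01,  1.57818083e+00,  7.09237195e-06,
        1.27859214e+00, -1.50007832e-01]), 'dq': array([ 0.00059343, -0.0001739 ,  0.00104864, -0.00113962, -0.00131302,
        0.00020135]), 'joint_efforts': array([-1.14955412e-03, -4.05985129e+01, -2.92625892e+01, -1.99115793e-04,
        5.89300660e-03,  8.45269348e-07]), 'eef_pos': array([ 0.26258574, -0.6210551 ,  0.20426919]), 'tcp_rot': array([-0.58878063,  0.39135842, -0.3901505 ,  0.58988011]), 'contact_force': array([0.44394895, 0.47333507, 0.41106638]), 'wrist_torque': array([-0.00552977,  0.00117689,  0.00158319]), 'opening': 1.0003127382010737}
scene 57.72600284514608 321.0135433920658 238.60310483988465 [[-0.155, 0.7886, -0.5951, 1.1388], [0.9879, 0.1256, -0.0908, 0.0969], [0.0031, -0.6019, -0.7985, 0.8808], [0.0, 0.0, 0.0, 1.0]]
top 51.90473290544255 316.2151125468777 242.33982039000517 [[0.0193, -0.996, 0.0871, 0.4782], [-0.9998, -0.019, 0.0052, -0.0132], [-0.0035, -0.0872, -0.9962, 1.3237], [0.0, 0.0, 0.0, 1.0]]
```

View pics/top0.png

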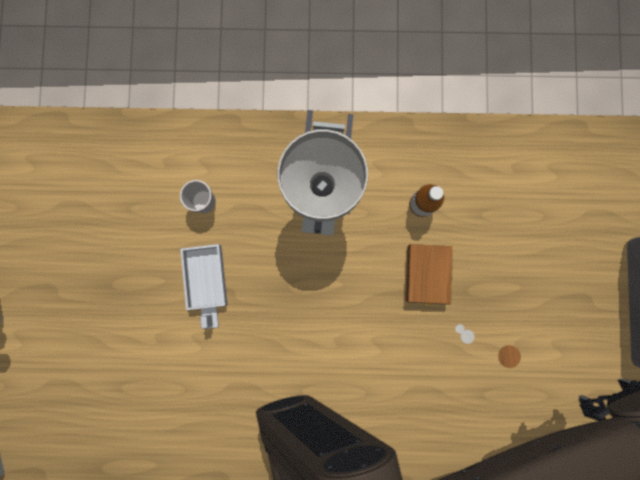

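View pics/scene0.png

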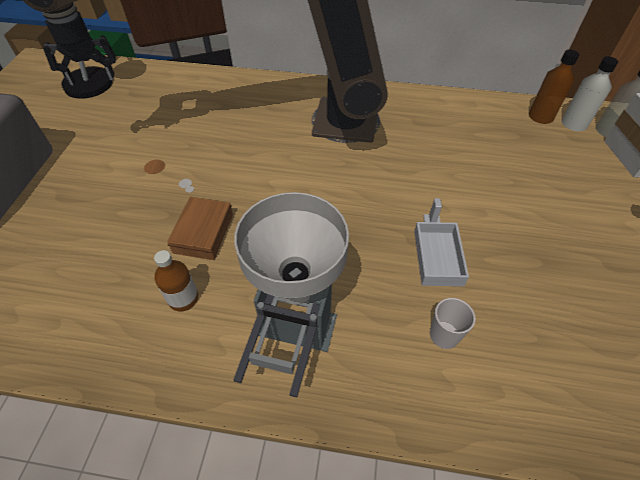

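The top view shows the tray at about (205,277) with its grip at (209,320), the rim centred at about (323,175) and the gate handle at (318,227). The beaker is at (197,197), the bottle at (430,200) and the case at (430,274). The scene view agrees. Next I'll enlarge the key areas.

```bash
cat > h.py <<'E'
from plant import *
import cv2,numpy as np
from scipy.spatial.transform import Rotation as R
def ray(c,u,v,z,T=None):
    T=c["T"] if T is None else T
    f=240/np.tan(np.radians(c["fov_y"]/2))
    d=T[:3,:3]@np.array([(u-c["cx"])/f,(v-c["cy"])/f,1]);o=T[:3,3]
    return o+d*(z-o[2])/d[2]
def proj(c,p,T=None):
    T=c["T"] if T is None else T
    f=240/np.tan(np.radians(c["fov_y"]/2))
    q=T[:3,:3].T@(np.array(p)-T[:3,3]);return q[:2]/q[2]*f+[c["cx"],c["cy"]]
def wT(c,s):
    T=np.eye(4);T[:3,:3]=R.from_quat(s["tcp_rot"]).as_matrix();T[:3,3]=s["eef_pos"];return T@c["T_tool_cam"]
E
python3 - <<'E'
from h import *
c=read_camera("top");i=c["img"][:,:,::-1]
a=cv2.resize(i[230:340,165:245],None,fx=5,fy=5,interpolation=cv2.INTER_CUBIC)
b=cv2.resize(i[105:245,270:375],None,fx=4,fy=4,interpolation=cv2.INTER_CUBIC)[:550]
b=cv2.copyMakeBorder(b,0,max(0,550-len(b)),0,0,0)
cv2.imwrite("pics/z1.png",np.hstack([a,b[:550]]))
hsv=cv2.cvtColor(c["img"],cv2.COLOR_RGB2HSV)
m=((hsv[...,1]<60)).astype(np.uint8)*255
for n,(x0,y0,x1,y1) in dict(tray=(170,238,240,335),hop=(265,105,380,240)).items():
    s=m[y0:y1,x0:x1];cs,_=cv2.findContours(s,cv2.RETR_EXTERNAL,cv2.CHAIN_APPROX_NONE)
    k=max(cs,key=cv2.contourArea)+[x0,y0];print(n,cv2.contourArea(k),cv2.boundingRect(k),np.round(cv2.boxPoints(cv2.minAreaRect(k)),1).tolist())
E
```

```text
tray 2822.0 (180, 244, 47, 85) [[179.1999969482422, 247.39999389648438], [220.60000610351562, 243.1999969482422], [228.89999389648438, 325.8999938964844], [187.5, 330.0]]
hop 7829.5 (265, 105, 115, 130) [[265.0, 105.0], [379.0, 105.0], [379.0, 234.0], [265.0, 234.0]]
```

View pics/z1.png

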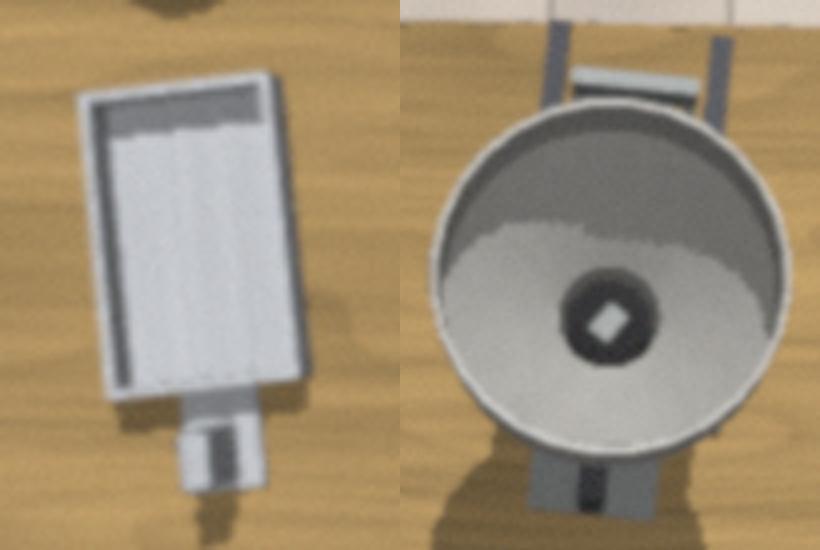

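The enlarged view shows the tray corners at crop (78,95), (272,70), (308,378) and (110,402), with its grip's dark top at (222,455). The hopper rim circle is centred at (611,278). The gate plate's front corners are at (528,508) and (656,520), and the rear cross bar is at (573–698, 68–80).

Run:
```python
from h import *
c=read_camera("top")
P=lambda x,y,z:ray(c,x/5+165,y/5+230,z)
Q=lambda x,y,z:ray(c,(x-400)/4+270,y/4+105,z)
k=[P(x,y,.04) for x,y in((78,95),(272,70),(308,378),(110,402))]
ctr=np.mean(k,0);print("tray",ctr,[np.linalg.norm(k[i]-k[(i+1)%4]) for i in range(4)])
d=(k[0]+k[1]-k[2]-k[3]);y=np.arctan2(d[1],d[0]);print("yaw",y,"grip pred",ctr[:2]-.115*np.array([np.cos(y),np.sin(y)]),"grip seen",P(222,455,.076))
print("rim",Q(611,278,.31),Q(430,278,.31),Q(792,278,.31))
a,b=Q(528,508,.124),Q(656,520,.124);print("gatefront",a,b,(a+b)/2,np.linalg.norm(a-b),"yaw",np.arctan2((a-b)[0],-(a-b)[1])+0,np.arctan2(-(a-b)[0],(a-b)[1]))
print("handle top",Q(592,490,.194))
a,b=Q(573,68,.13),Q(698,80,.13);print("bar",a,b,np.arctan2(-(a-b)[0],(a-b)[1]))
for pts in(((560,20),(550,105)),((722,38),(714,125))):
    a,b=[Q(*p,.14) for p in pts];print("arm yaw",np.arctan2((a-b)[1],(a-b)[0]))
print("handle yaw",)
c=read_camera("wrist");print(c["fov_y"],c["cx"],c["cy"],np.round(c["T_tool_cam"],3).tolist())
for n,u,v,z in(("beaker",196,186,.095),("bottle",436,193,.17),("case",430,274,.05)):
    print(n,ray(read_camera("top"),u,v,z))
print(R.from_quat(get_state()["tcp_rot"]).as_matrix().round(3))
```

```text
tray [0.49419067 0.28496779 0.04      ] [np.float64(0.10205938294280167), np.float64(0.16127657343554447), np.float64(0.10295347885139836), np.float64(0.16040362778753967)]
yaw 0.14947340376777737 grip pred [0.38047297 0.26784229] grip seen [0.3842565  0.25720607 0.076     ]
rim [ 0.70926946 -0.01880812  0.31      ] [0.70751721 0.07571115 0.31      ] [ 0.71102054 -0.11326486  0.31      ]
gatefront [0.60779315 0.02833006 0.124     ] [ 0.60190167 -0.05006716  0.124     ] [ 0.60484741 -0.01086855  0.124     ] 0.078618272128564 yaw 3.066584530996135 -0.07500812259365848
handle top [ 0.61136375 -0.01075554  0.194     ]
bar [0.88229037 0.00619349 0.13      ] [ 0.87606376 -0.07148224  0.13      ] -0.07999046082144833
arm yaw -0.09354495679085871
arm yaw -0.07593947023638845
handle yaw
61.21215706267494 323.6798036860398 244.5191127662126 [[1.0, -0.001, 0.0, -0.001], [-0.0, -0.272, 0.962, -0.168], [-0.001, -0.962, -0.272, 0.068], [0.0, 0.0, 0.0, 1.0]]
beaker [0.72279427 0.29991282 0.095     ]
bottle [ 0.70166107 -0.28841767  0.17      ]
case [ 0.5132494  -0.30121912  0.05      ]
[[ 0.389 -0.     0.921]
 [-0.921  0.     0.389]
 [-0.    -1.     0.   ]]
```

```bash
cat >> h.py <<'E'
def goal(p,psi,th,s=None):
    "grasp-point goal (8 mm behind TCP) -> shift mm in current tool axes, turn rotvec in tool axes"
    s=s or get_state();M=R.from_quat(s["tcp_rot"]).as_matrix()
    z=np.array([np.cos(psi),np.sin(psi),0]);x=np.array([np.sin(psi),-np.cos(psi),0]);D=np.array([0,0,-1.])
    y=D*np.cos(th)+z*np.sin(th);G=np.column_stack([x,y,np.cross(x,y)])
    tcp=np.array(p)+.008*y
    d=tcp-s["eef_pos"];rv=R.from_matrix(M.T@G).as_rotvec()
    print("t",round(s["time"],2),"tcp",s["eef_pos"].round(4),"shift cur",(M.T@d*1e3).round(1),"shift in goal axes",(G.T@d*1e3).round(1),"turn",rv.round(3),"F",s["contact_force"].round(1),"open",round(s["opening"],3))
E
python3 -m inch '[{"ay":0.125,"y":-25,"hand":-1},{"ay":0.125,"y":-25,"hand":-1},{"x":-31,"z":22,"hand":-1},{"x":-31,"z":22,"hand":-1},{"x":-31,"z":22,"hand":-1}]'
python3 -m inch '[{"x":-31,"z":22,"hand":-1},{"x":-31,"z":22,"hand":-1},{"x":-31,"z":22,"hand":-1},{"x":-31,"z":22,"hand":-1},{"x":-31,"z":22,"hand":-1}]'
python3 -m inch '[{"x":-34,"z":15,"hand":-1},{"x":-34,"z":15,"hand":-1},{"x":-34,"z":15,"hand":-1},{"x":-34,"z":15,"hand":-1},{"x":-34,"z":15,"hand":-1}]'
python3 -m inch '[{"x":-34,"z":15,"hand":-1},{"x":-34,"z":15,"hand":-1},{"x":-36,"z":4,"hand":-1},{"x":-36,"z":4,"hand":-1},{"x":-36,"z":4,"hand":-1}]'
python3 -m inch '[{"x":-36,"z":4,"hand":-1},{"x":-36,"z":4,"hand":-1},{"x":-36,"z":4,"hand":-1}]'
python3 - <<'E'
from h import *
print(get_state()["qpos"].round(3));goal((.382,.269,.15),.15,.5)
E
```

```text
[-1.321  0.286  1.577 -0.     1.279 -0.15 ]
t 0.4 tcp [ 0.2627 -0.6216  0.2054] shift cur [-773.    62.7  460.3] shift in goal axes [-862.8  177.   193.7] turn [ 0.497  0.244 -0.063] F [ 0.1  0.4 -0.2] open 0.999validation failed for argument at $[0]...
validation failed for argument at $[0]...
validation failed for argument at $[0]...
validation failed for argument at $[0]...
validation failed for argument at $[0]...
```

The rows were refused, so every field is probably required.

```bash
python3 -m inch '[{"ax":0,"ay":0.125,"az":0,"x":0,"y":-25,"z":0,"hand":-1},{"ax":0,"ay":0.125,"az":0,"x":0,"y":-25,"z":0,"hand":-1}]'
```

```text
time: 0.57
eef_pos: [0.2624, -0.6204, 0.2533]
tcp_rot: [-0.533, 0.464, -0.461, 0.536]
contact_force: [-0.3, -0.6, -0.2]
opening: 0.999
```

```bash
python3 -m inch '[{"ax":0,"ay":0,"az":0,"x":-31,"y":0,"z":22,"hand":-1},{"ax":0,"ay":0,"az":0,"x":-31,"y":0,"z":22,"hand":-1},{"ax":0,"ay":0,"az":0,"x":-31,"y":0,"z":22,"hand":-1},{"ax":0,"ay":0,"az":0,"x":-31,"y":0,"z":22,"hand":-1}]' &&
python3 -m inch '[{"ax":0,"ay":0,"az":0,"x":-31,"y":0,"z":22,"hand":-1},{"ax":0,"ay":0,"az":0,"x":-31,"y":0,"z":22,"hand":-1},{"ax":0,"ay":0,"az":0,"x":-31,"y":0,"z":22,"hand":-1},{"ax":0,"ay":0,"az":0,"x":-31,"y":0,"z":22,"hand":-1}]' &&
python3 -m inch '[{"ax":0,"ay":0,"az":0,"x":-34,"y":0,"z":15,"hand":-1},{"ax":0,"ay":0,"az":0,"x":-34,"y":0,"z":15,"hand":-1},{"ax":0,"ay":0,"az":0,"x":-34,"y":0,"z":15,"hand":-1},{"ax":0,"ay":0,"az":0,"x":-34,"y":0,"z":15,"hand":-1}]' &&
python3 -m inch '[{"ax":0,"ay":0,"az":0,"x":-34,"y":0,"z":15,"hand":-1},{"ax":0,"ay":0,"az":0,"x":-34,"y":0,"z":15,"hand":-1},{"ax":0,"ay":0,"az":0,"x":-34,"y":0,"z":15,"hand":-1},{"ax":0,"ay":0,"az":0,"x":-36,"y":0,"z":4,"hand":-1},{"ax":0,"ay":0,"az":0,"x":-36,"y":0,"z":4,"hand":-1}]' &&
python3 -m inch '[{"ax":0,"ay":0,"az":0,"x":-36,"y":0,"z":4,"hand":-1},{"ax":0,"ay":0,"az":0,"x":-36,"y":0,"z":4,"hand":-1},{"ax":0,"ay":0,"az":0,"x":-36,"y":0,"z":4,"hand":-1},{"ax":0,"ay":0,"az":0,"x":-36,"y":0,"z":4,"hand":-1},{"ax":0,"ay":0,"az":0,"x":0,"y":0,"z":0,"hand":-1}]'
python3 - <<'E'
from h import *
print(get_state()["qpos"].round(3));goal((.382,.269,.15),.15,.5)
E
```

```text
time: 0.9
eef_pos: [0.3316, -0.4847, 0.2558]
tcp_rot: [-0.536, 0.461, -0.462, 0.536]
contact_force: [0.3, -0.4, 0.1]
opening: 0.997
time: 1.23
eef_pos: [0.4003, -0.3485, 0.2559]
tcp_rot: [0.536, -0.461, 0.462, -0.536]
contact_force: [0.8, -0.3, 0.5]
opening: 0.998
time: 1.57
eef_pos: [0.439, -0.2051, 0.2559]
tcp_rot: [-0.536, 0.461, -0.462, 0.536]
contact_force: [0.9, 0.0, -0.1]
opening: 0.997
time: 1.98
eef_pos: [0.4653, -0.0251, 0.2559]
tcp_rot: [-0.536, 0.461, -0.461, 0.536]
contact_force: [1.7, -0.1, 0.2]
opening: 1.0
time: 2.4
eef_pos: [0.4586, 0.1231, 0.256]
tcp_rot: [-0.537, 0.46, -0.459, 0.538]
contact_force: [-0.6, -0.8, 0.9]
opening: 1.001
[ 0.046 -0.207  1.994  0.003  1.354  1.46 ]
t 2.4 tcp [0.4586 0.1231 0.256 ] shift cur [-155.8  113.4  -49.2] shift in goal axes [-155.7   75.1  -98.1] turn [ 0.499  0.005 -0.004] F [-0.6 -0.8  0.9] open 1.001
```

```bash
python3 -m inch '[{"ax":0.125,"ay":0,"az":0,"x":0,"y":0,"z":0,"hand":-1},{"ax":0.125,"ay":0,"az":0,"x":0,"y":0,"z":0,"hand":-1},{"ax":0.125,"ay":0,"az":0,"x":0,"y":0,"z":0,"hand":-1},{"ax":0.125,"ay":0,"az":0,"x":0,"y":0,"z":0,"hand":-1},{"ax":0,"ay":0,"az":0,"x":0,"y":0,"z":0,"hand":-1}]'
python3 -m inch '[{"ax":0,"ay":0,"az":0,"x":-39,"y":0,"z":-8,"hand":-1},{"ax":0,"ay":0,"az":0,"x":-39,"y":0,"z":-8,"hand":-1},{"ax":0,"ay":0,"az":0,"x":-39,"y":0,"z":-8,"hand":-1},{"ax":0,"ay":0,"az":0,"x":-38,"y":0,"z":-8,"hand":-1},{"ax":0,"ay":0,"az":0,"x":0,"y":0,"z":0,"hand":-1}]'
python3 - <<'E'
from h import *
s=get_state();print(s["qpos"].round(3));goal((.382,.269,.15),.15,.5)
c=read_camera("wrist");cv2.imwrite("pics/w1.png",c["img"][:,:,::-1]);T=wT(c,s)
for p in((.382,.269,.076),(.382,.269,.048),(.494,.285,.04)):print(proj(c,p,T))
E
```

```text
time: 2.82
eef_pos: [0.4548, 0.1177, 0.2504]
tcp_rot: [-0.388, 0.334, -0.56, 0.651]
contact_force: [-0.0, -0.7, -1.9]
opening: 0.996
time: 3.23
eef_pos: [0.4063, 0.2728, 0.2405]
tcp_rot: [-0.389, 0.332, -0.558, 0.654]
contact_force: [0.2, -0.1, 0.3]
opening: 1.002
[ 0.465 -0.444  2.259 -0.191  0.858  1.969]
t 3.23 tcp [0.4063 0.2728 0.2405] shift cur [  0.   75.8 -64.9] shift in goal axes [  0.1  75.6 -65. ] turn [ 0.002  0.007 -0.005] F [ 0.2 -0.1  0.3] open 1.002
[323.85351392 340.41201271]
[323.85048176 340.09345866]
[325.64214804 220.95458208]
```

View pics/w1.png

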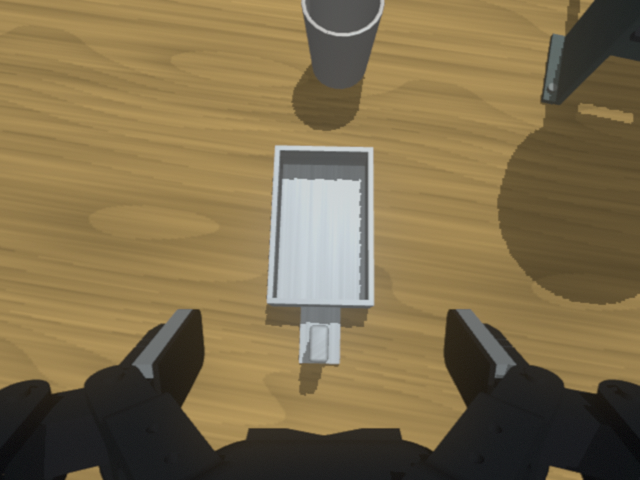

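The wrist view shows the grip top at (320,344), against a predicted (324,340). It is about 3.5 mm to the left and 3.5 mm nearer, and the yaw agrees. I'll descend now.

```bash
python3 -m inch '[{"ax":0,"ay":0,"az":0,"x":-0.7,"y":33,"z":-23,"hand":-1},{"ax":0,"ay":0,"az":0,"x":-0.7,"y":33,"z":-23,"hand":-1},{"ax":0,"ay":0,"az":0,"x":-0.7,"y":33,"z":-23,"hand":-1},{"ax":0,"ay":0,"az":0,"x":-0.7,"y":20,"z":-16,"hand":-1},{"ax":0,"ay":0,"az":0,"x":0,"y":0,"z":0,"hand":-1}]'
python3 - <<'E'
from h import *
s=get_state();print(s["qpos"].round(3));goal((.379,.272,.048),.15,.5)
c=read_camera("wrist");cv2.imwrite("pics/w2.png",c["img"][:,:,::-1]);T=wT(c,s)
print(proj(c,(.379,.272,.076),T))
E
```

```text
time: 3.7
eef_pos: [0.3872, 0.2637, 0.0881]
tcp_rot: [-0.392, 0.335, -0.561, 0.648]
contact_force: [-0.4, -0.5, -0.5]
opening: 1.002
[ 0.473 -0.277  2.437 -0.305  0.539  2.122]
t 3.7 tcp [0.3872 0.2637 0.0881] shift cur [ -9.7  40.2 -24.7] shift in goal axes [ -9.4  39.9 -25.2] turn [0.014 0.    0.006] F [-0.4 -0.5 -0.5] open 1.002
[303.89238351 304.70808809]
```

View pics/w2.png

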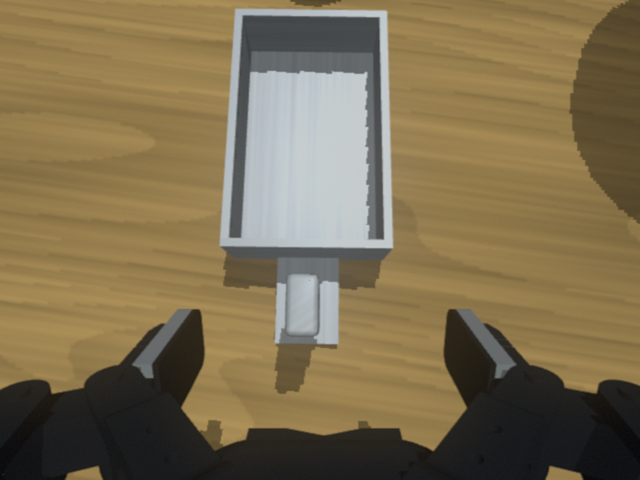

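The grip top is at (303,304), which matches the prediction. Joint 3 is near its limit, so I'll ease the lean slightly and then go down.

```bash
python3 -m inch '[{"ax":-0.12,"ay":0,"az":0,"x":-9,"y":0,"z":0,"hand":-1},{"ax":0,"ay":0,"az":0,"x":0,"y":0,"z":0,"hand":-1}]'
python3 - <<'E'
from h import *
s=get_state();print(s["qpos"].round(3));goal((.379,.272,.045),.15,.38)
E
```

```text
time: 3.92
eef_pos: [0.3953, 0.278, 0.1006]
tcp_rot: [-0.422, 0.365, -0.541, 0.629]
contact_force: [1.0, 0.3, 1.4]
opening: 1.002
[ 0.47  -0.222  2.343 -0.191  0.659  2.023]
t 3.92 tcp [0.3953 0.278  0.1006] shift cur [  3.7  53.1 -36.7] shift in goal axes [  3.5  53.3 -36.4] turn [-0.007 -0.003 -0.002] F [1.  0.3 1.4] open 1.002
```

```bash
python3 -m inch '[{"ax":0,"ay":0,"az":0,"x":1.7,"y":26,"z":-18,"hand":-1},{"ax":0,"ay":0,"az":0,"x":1.7,"y":26,"z":-18,"hand":-1},{"ax":0,"ay":0,"az":0,"x":0,"y":0,"z":0,"hand":-1}]'
python3 - <<'E'
from h import *
s=get_state();print(s["qpos"].round(3));goal((.379,.272,.045),.15,.38)
E
```

```text
time: 4.17
eef_pos: [0.3739, 0.2685, 0.0304]
tcp_rot: [-0.427, 0.367, -0.54, 0.626]
contact_force: [-1.5, 0.2, -0.4]
opening: 0.997
[ 0.475 -0.127  2.419 -0.249  0.507  2.094]
t 4.17 tcp [0.3739 0.2685 0.0304] shift cur [-2.7 -3.6 10.6] shift in goal axes [-2.7 -3.5 10.6] turn [ 0.005 -0.     0.003] F [-1.5  0.2 -0.4] open 0.997
```

```bash
python3 -m inch '[{"ax":0,"ay":0,"az":0,"x":-2.5,"y":-3,"z":10,"hand":-1},{"ax":0,"ay":0,"az":0,"x":0,"y":0,"z":0,"hand":-1}]'
python3 - <<'E'
from h import *
s=get_state();print(s["qpos"].round(3));goal((.379,.272,.045),.15,.38)
E
python3 -m inch '[{"ax":0,"ay":0,"az":0,"x":0,"y":0,"z":0,"hand":1},{"ax":0,"ay":0,"az":0,"x":0,"y":0,"z":0,"hand":1},{"ax":0,"ay":0,"az":0,"x":0,"y":0,"z":0,"hand":1},{"ax":0,"ay":0,"az":0,"x":0,"y":0,"z":0,"hand":1},{"ax":0,"ay":0,"az":0,"x":0,"y":0,"z":0,"hand":1}]' 50
python3 -m inch '[{"ax":0,"ay":0,"az":0,"x":0,"y":0,"z":0,"hand":1},{"ax":0,"ay":0,"az":0,"x":0,"y":0,"z":0,"hand":1},{"ax":0,"ay":0,"az":0,"x":0,"y":0,"z":0,"hand":1},{"ax":0,"ay":0,"az":0,"x":0,"y":0,"z":0,"hand":1},{"ax":0,"ay":0,"az":0,"x":0,"y":0,"z":0,"hand":1}]'
```

```text
time: 4.33
eef_pos: [0.3887, 0.2763, 0.0451]
tcp_rot: [-0.421, 0.364, -0.541, 0.63]
contact_force: [0.1, 1.1, 0.8]
opening: 1.001
[ 0.474 -0.126  2.387 -0.24   0.521  2.083]
t 4.33 tcp [0.3887 0.2763 0.0451] shift cur [ 2.9  4.2 -9.6] shift in goal axes [ 2.8  4.3 -9.6] turn [-0.01  -0.001 -0.003] F [0.1 1.1 0.8] open 1.001
time: 4.75
eef_pos: [0.3839, 0.2744, 0.0404]
tcp_rot: [-0.425, 0.366, -0.54, 0.628]
contact_force: [0.0, -0.2, -0.1]
opening: 0.3
time: 5.17
eef_pos: [0.3838, 0.2742, 0.0402]
tcp_rot: [-0.425, 0.366, -0.54, 0.627]
contact_force: [-2.8, -1.2, 5.5]
opening: 0.174
```

```bash
python3 -m inch '[{"ax":0,"ay":0.021,"az":-0.0085,"x":14,"y":0.7,"z":2,"hand":1},{"ax":0,"ay":0.021,"az":-0.0085,"x":28,"y":1.8,"z":4.5,"hand":1},{"ax":0,"ay":0.021,"az":-0.0085,"x":28,"y":2.1,"z":5.4,"hand":1},{"ax":0,"ay":0.021,"az":-0.0085,"x":28,"y":2.4,"z":6,"hand":1},{"ax":0,"ay":0.021,"az":-0.0085,"x":28,"y":2.6,"z":6.6,"hand":1}]'
python3 -m inch '[{"ax":0,"ay":0.021,"az":-0.0085,"x":27,"y":2.8,"z":7.2,"hand":1},{"ax":0,"ay":0.021,"az":-0.0085,"x":27,"y":3,"z":7.8,"hand":1},{"ax":0,"ay":0.021,"az":-0.0085,"x":27,"y":3.3,"z":8.4,"hand":1},{"ax":0,"ay":0.021,"az":-0.0085,"x":27,"y":3.5,"z":9,"hand":1},{"ax":0,"ay":0.021,"az":-0.0085,"x":27,"y":3.7,"z":9.6,"hand":1}]'
python3 -m inch '[{"ax":0,"ay":0,"az":0,"x":14,"y":2,"z":5,"hand":1},{"ax":0,"ay":0,"az":0,"x":0,"y":0,"z":0,"hand":1},{"ax":0,"ay":0,"az":0,"x":0,"y":0,"z":0,"hand":1}]'
python3 - <<'E'
from h import *
s=get_state();print(s["qpos"].round(3));goal((.4647,.0001,.0476),-.078,.38)
c=read_camera("wrist");i=c["img"][:,:,::-1]
d=read_camera("top");T=cv2.resize(d["img"][130:350,240:400,::-1],None,fx=480/220,fy=480/220,interpolation=cv2.INTER_CUBIC)
o=np.hstack([i[:,:],T]);cv2.imwrite("pics/w3.png",cv2.resize(o,(800,int(480*800/o.shape[1]))))
E
```

```text
time: 5.58
eef_pos: [0.4227, 0.1509, 0.0403]
tcp_rot: [-0.404, 0.389, -0.574, 0.597]
contact_force: [-0.5, 3.7, 0.8]
opening: 0.166
time: 6.0
eef_pos: [0.4659, 0.0152, 0.0403]
tcp_rot: [0.382, -0.411, 0.607, -0.562]
contact_force: [-0.9, 2.7, -0.2]
opening: 0.168
time: 6.25
eef_pos: [0.4705, 0.0009, 0.0403]
tcp_rot: [0.381, -0.412, 0.608, -0.562]
contact_force: [0.2, -2.3, -1.4]
opening: 0.168
[-0.252 -0.164  2.428  0.13   0.506  1.296]
t 6.25 tcp [0.4705 0.0009 0.0403] shift cur [ 1.2 -0.9 -2.7] shift in goal axes [ 1.2 -0.9 -2.7] turn [ 0.    -0.001  0.001] F [ 0.2 -2.3 -1.4] open 0.168
```

View pics/w3.png

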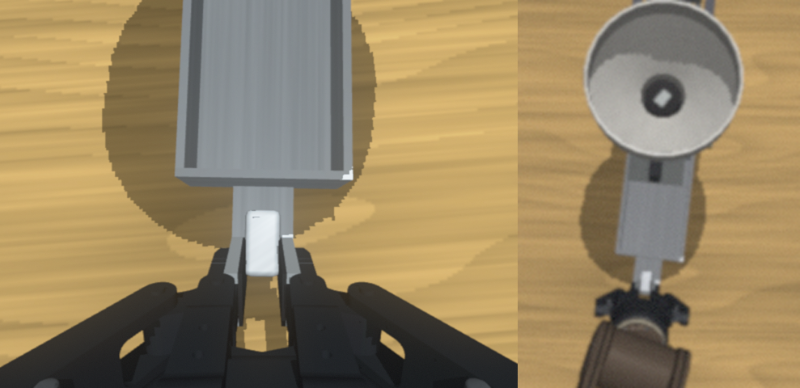

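The tray is held squarely in line with the gate. The top panel shows its front corners at (616,253) and (685,262). I'll check the lateral alignment numerically.

Run:
```python
from h import *
c=read_camera("top")
a=ray(c,295.5,273.3,.04);b=ray(c,334.6,278.4,.04);m=(a+b)/2
H=np.array([.709,-.019]);ps=-.078;e=np.array([np.cos(ps),np.sin(ps)]);n=np.array([-e[1],e[0]])
d=a-b;print(np.linalg.norm(d),"yaw",np.arctan2(-d[0],d[1]),"front in hopper",(m[:2]-H)@e,(m[:2]-H)@n)
s=get_state();g=s["eef_pos"]-.008*R.from_quat(s["tcp_rot"]).as_matrix()[:,1];print("grasp in hopper",(g[:2]-H)@e,(g[:2]-H)@n)
hs=cv2.cvtColor(c["img"],cv2.COLOR_RGB2HSV)
# gate plate front corners re-measured: low-sat region below rim
```

```text
0.10243404983473753 yaw -0.11014904692445247 front in hopper -0.20647166385420784 -0.0022274878828138205
grasp in hopper -0.2427393699085306 0.002596848506134209
```

```bash
python3 -m inch '[{"ax":0,"ay":0,"az":0,"x":0.5,"y":4,"z":10,"hand":1},{"ax":0,"ay":0,"az":0,"x":0.5,"y":6.4,"z":16,"hand":1},{"ax":0,"ay":0,"az":0,"x":0,"y":6.4,"z":16,"hand":1},{"ax":0,"ay":0,"az":0,"x":0,"y":6.4,"z":16,"hand":1},{"ax":0,"ay":0,"az":0,"x":0,"y":4,"z":10,"hand":1}]'
python3 -m inch '[{"ax":0,"ay":0,"az":0,"x":0,"y":2.6,"z":6.5,"hand":1},{"ax":0,"ay":0,"az":0,"x":0,"y":0,"z":0,"hand":1},{"ax":0,"ay":0,"az":0,"x":0,"y":0,"z":0,"hand":1}]'
python3 - <<'E'
from h import *
s=get_state();H=np.array([.709,-.019]);ps=-.078;e=np.array([np.cos(ps),np.sin(ps)]);n=np.array([-e[1],e[0]])
g=s["eef_pos"]-.008*R.from_quat(s["tcp_rot"]).as_matrix()[:,1];print("grasp in hopper",(g[:2]-H)@e,(g[:2]-H)@n,s["contact_force"],s["wrist_torque"])
E
```

```text
time: 6.82
eef_pos: [0.5436, -0.0035, 0.0403]
tcp_rot: [0.382, -0.411, 0.606, -0.563]
contact_force: [-2.6, 0.8, -0.7]
opening: 0.17
time: 7.07
eef_pos: [0.5504, -0.005, 0.0404]
tcp_rot: [0.382, -0.411, 0.607, -0.563]
contact_force: [1.0, 0.5, -2.8]
opening: 0.172
grasp in hopper -0.16217520697648935 0.0016352165748058129 [ 1.01133451  0.5215179  -2.76683472] [0.01603369 0.0901275  0.13923482]
```

Expect about 16–20 mm more. I'll creep in and watch the force.

```bash
python3 -m inch '[{"ax":0,"ay":0,"az":0,"x":0.3,"y":1.1,"z":2.8,"hand":1},{"ax":0,"ay":0,"az":0,"x":0.3,"y":1.1,"z":2.8,"hand":1},{"ax":0,"ay":0,"az":0,"x":0,"y":1.1,"z":2.8,"hand":1},{"ax":0,"ay":0,"az":0,"x":0,"y":1.1,"z":2.8,"hand":1},{"ax":0,"ay":0,"az":0,"x":0,"y":0.7,"z":1.9,"hand":1}]'
python3 -m inch '[{"ax":0,"ay":0,"az":0,"x":0,"y":0.7,"z":1.9,"hand":1},{"ax":0,"ay":0,"az":0,"x":0,"y":0.4,"z":1,"hand":1},{"ax":0,"ay":0,"az":0,"x":0,"y":0,"z":0,"hand":1}]'
python3 -m inch '[{"ax":0,"ay":0,"az":0,"x":0,"y":0.6,"z":1.5,"hand":1},{"ax":0,"ay":0,"az":0,"x":0,"y":0.4,"z":1,"hand":1},{"ax":0,"ay":0,"az":0,"x":0,"y":0,"z":0,"hand":1}]'
```

```text
time: 7.48
eef_pos: [0.5645, -0.0074, 0.0407]
tcp_rot: [0.381, -0.411, 0.608, -0.562]
contact_force: [-2.4, 0.1, -1.6]
opening: 0.169
time: 7.73
eef_pos: [0.5679, -0.0076, 0.0409]
tcp_rot: [0.381, -0.411, 0.608, -0.562]
contact_force: [-0.7, -0.2, -2.2]
opening: 0.167
time: 7.98
eef_pos: [0.5705, -0.0077, 0.0409]
tcp_rot: [0.381, -0.411, 0.608, -0.562]
contact_force: [-0.6, 0.5, -1.9]
opening: 0.166
```

```bash
for k in 1; do python3 -m inch '[{"ax":0,"ay":0,"az":0,"x":0,"y":0.7,"z":1.9,"hand":1},{"ax":0,"ay":0,"az":0,"x":0,"y":0.4,"z":1,"hand":1},{"ax":0,"ay":0,"az":0,"x":0,"y":0,"z":0,"hand":1}]'
python3 -m inch '[{"ax":0,"ay":0,"az":0,"x":0,"y":0.7,"z":1.9,"hand":1},{"ax":0,"ay":0,"az":0,"x":0,"y":0.4,"z":1,"hand":1},{"ax":0,"ay":0,"az":0,"x":0,"y":0,"z":0,"hand":1}]'
done
python3 - <<'E'
from h import *
c=read_camera("scene")
a=cv2.resize(c["img"][180:400,220:480,::-1],None,fx=1.65,fy=1.65,interpolation=cv2.INTER_CUBIC)
s=get_state();w=read_camera("wrist");b=cv2.resize(w["img"][:,100:540,::-1],None,fx=363/480,fy=363/480)
cv2.imwrite("pics/w4.png",np.hstack([a,b]))
E
```

```text
time: 8.23
eef_pos: [0.5716, -0.0073, 0.0398]
tcp_rot: [0.383, -0.413, 0.606, -0.562]
contact_force: [-7.7, -0.1, 1.2]
opening: 0.168
time: 8.48
eef_pos: [0.5714, -0.0072, 0.0396]
tcp_rot: [0.385, -0.415, 0.604, -0.56]
contact_force: [-27.5, -1.1, 18.9]
opening: 0.169
```

View pics/w4.png

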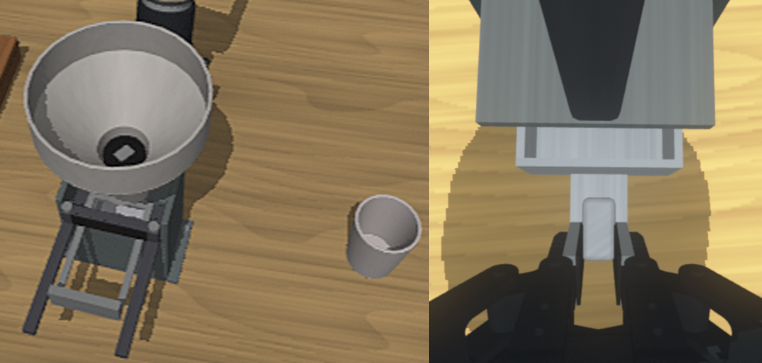

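Contact with the back plate is felt at 27 N, so the tray is home. I'll ease off, release and retract.

```bash
python3 -m inch '[{"ax":0,"ay":0,"az":0,"x":0,"y":-1.1,"z":-2.8,"hand":1},{"ax":0,"ay":0,"az":0,"x":0,"y":0,"z":0,"hand":-1},{"ax":0,"ay":0,"az":0,"x":0,"y":0,"z":0,"hand":-1},{"ax":0,"ay":0,"az":0,"x":0,"y":0,"z":0,"hand":-1},{"ax":0,"ay":0,"az":0,"x":0,"y":0,"z":0,"hand":-1}]'
python3 -m inch '[{"ax":0,"ay":0,"az":0,"x":0,"y":0,"z":0,"hand":-1},{"ax":0,"ay":0,"az":0,"x":0,"y":0,"z":0,"hand":-1},{"ax":0,"ay":0,"az":0,"x":0,"y":-15,"z":0,"hand":-1},{"ax":0,"ay":0,"az":0,"x":0,"y":-30,"z":0,"hand":-1},{"ax":0,"ay":0,"az":0,"x":0,"y":-30,"z":0,"hand":-1}]'
python3 -m inch '[{"ax":0,"ay":0,"az":0,"x":0,"y":-20,"z":0,"hand":-1},{"ax":0,"ay":0,"az":0,"x":0,"y":0,"z":0,"hand":-1},{"ax":0,"ay":0,"az":0,"x":0,"y":0,"z":0,"hand":-1}]'
python3 - <<'E'
from h import *
s=get_state();print(s["qpos"].round(3))
H=np.array([.709,-.019]);ps=-.078;e=np.array([np.cos(ps),np.sin(ps)])
p=np.r_[H-e*.0897,.16];goal(p-np.r_[e*.1,0],ps,.70)
c=read_camera("wrist");cv2.imwrite("pics/w5.png",c["img"][:,:,::-1]);T=wT(c,s)
for x,z in((-.0897,.194),(-.1047,.124),(-.143,.076)):print(proj(c,np.r_[H+e*x,z],T))
E
```

```text
time: 9.0
eef_pos: [0.5748, -0.0082, 0.0419]
tcp_rot: [0.381, -0.41, 0.608, -0.563]
contact_force: [0.7, 0.7, 0.3]
opening: 0.729
time: 9.42
eef_pos: [0.5445, -0.0056, 0.1098]
tcp_rot: [0.382, -0.412, 0.607, -0.562]
contact_force: [-0.1, -0.3, -0.6]
opening: 0.999
time: 9.67
eef_pos: [0.5392, -0.0053, 0.1307]
tcp_rot: [0.381, -0.41, 0.609, -0.563]
contact_force: [0.6, -0.5, 0.3]
opening: 1.001
[-0.226 -0.154  2.224  0.085  0.693  1.366]
t 9.67 tcp [ 0.5392 -0.0053  0.1307] shift cur [  0.4 -26.8  -4.5] shift in goal axes [  0.4 -26.9   4.1] turn [0.316 0.002 0.001] F [ 0.6 -0.5  0.3] open 1.001
[324.98619298  26.85299541]
[324.18752401 149.74585838]
[323.88754541 240.78430443]
```

View pics/w5.png

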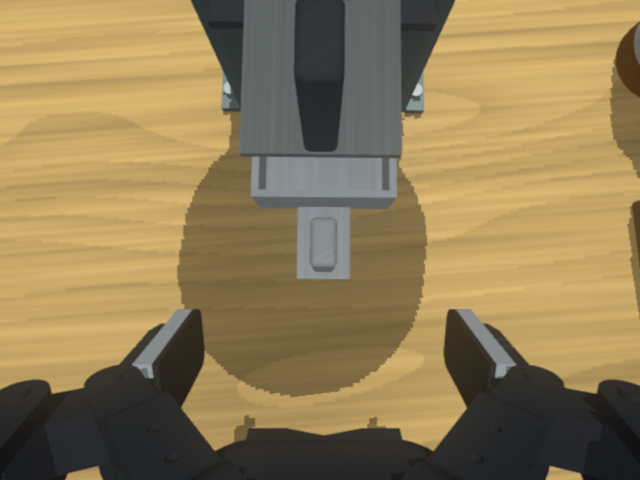

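The wrist view shows the tray home with its grip top at (323,245). The gate plate front is at (321,155), within 4 px of prediction. Before leaning further I'll check that the arm can reach with a quick planar fit of what I've logged.

Run:
```python
import numpy as np
from scipy.optimize import least_squares
D=np.array([[.286,1.577,1.279,.263,-.622,.206],[-.207,1.994,1.354,.4586,.1231,.256],[-.444,2.259,.858,.4063,.2728,.2405],[-.126,2.387,.521,.3887,.2763,.0451],[-.164,2.428,.506,.4705,.0009,.0403],[-.154,2.224,.693,.5392,-.0053,.1307]])
def fk(p,q):
    a,b,c=q[0],q[0]+q[1],q[0]+q[1]+q[2]
    return np.array([p[0]*np.sin(a)+p[1]*np.sin(b)+p[2]*np.sin(c),p[3]+p[0]*np.cos(a)+p[1]*np.cos(b)+p[2]*np.cos(c)])
tgt=lambda x,y,z:np.array([np.sqrt(x*x+y*y-.1017**2),z])
f=lambda p:np.concatenate([fk(p,d[:3])-tgt(*d[3:]) for d in D])
r=least_squares(f,[.4,.4,.25,.2]);p=r.x;print(p,r.fun.round(3))
for x,z,th in((.619,.16,.7),(.52,.16,.7),(.52,.16,.61),(.51,.17,.61),(.48,.16,.61),(.52,.2,.61)):
    t=tgt(x,-.008,z)+.008*np.array([np.sin(th),-np.cos(th)]);w=t-p[2]*np.array([np.sin(th),-np.cos(th)])-[0,p[3]]
    d2=w@w;c=(d2-p[0]**2-p[1]**2)/(2*p[0]*p[1]);q3=np.arccos(np.clip(c,-1,1))
    q2=np.arctan2(w[0],w[1])-np.arctan2(p[1]*np.sin(q3),p[0]+p[1]*np.cos(q3));print(x,z,th,"q2,q3,q5",q2.round(3),q3.round(3),(np.pi-th-q2-q3).round(3))
```

```text
[0.439543   0.56642129 0.25975727 0.20982643] [-0.001  0.003 -0.001  0.003 -0.001 -0.002  0.007 -0.003 -0.001 -0.001
 -0.004  0.001]
0.619 0.16 0.7 q2,q3,q5 -0.079 2.199 0.322
0.52 0.16 0.7 q2,q3,q5 -0.348 2.416 0.373
0.52 0.16 0.61 q2,q3,q5 -0.317 2.367 0.482
0.51 0.17 0.61 q2,q3,q5 -0.361 2.378 0.514
0.48 0.16 0.61 q2,q3,q5 -0.441 2.451 0.521
0.52 0.2 0.61 q2,q3,q5 -0.37 2.327 0.575
```

```bash
python3 -m inch '[{"ax":0.1,"ay":0,"az":0,"x":0,"y":-8,"z":0,"hand":-1},{"ax":0.1,"ay":0,"az":0,"x":0,"y":-8,"z":0,"hand":-1},{"ax":0.08,"ay":0,"az":0,"x":0,"y":-8,"z":0,"hand":-1},{"ax":0,"ay":0,"az":0,"x":0,"y":0,"z":0,"hand":-1},{"ax":0,"ay":0,"az":0,"x":0,"y":0,"z":0,"hand":-1}]'
python3 - <<'E'
from h import *
s=get_state();print(s["qpos"].round(3))
H=np.array([.709,-.019]);ps=-.078;e=np.array([np.cos(ps),np.sin(ps)]);n=np.array([-e[1],e[0]])
for x,z in((-.175,.165),(-.092,.157)):goal(np.r_[H+e*x+n*.0015,z],ps,.66)
c=read_camera("wrist");cv2.imwrite("pics/w6.png",c["img"][:,:,::-1]);T=wT(c,s)
for x,z in((-.0897,.194),(-.0747,.194),(-.1047,.194),(-.1047,.124)):print(proj(c,np.r_[H+e*x,z],T))
E
```

```text
time: 10.13
eef_pos: [0.526, -0.0041, 0.1481]
tcp_rot: [0.3, -0.324, 0.658, -0.609]
contact_force: [-0.5, -0.2, 0.7]
opening: 1.0
[-0.26  -0.342  2.411  0.263  0.439  1.186]
t 10.13 tcp [ 0.526  -0.0041  0.1481] shift cur [-0.9 -0.1 17.2] shift in goal axes [-0.9 -0.  17.2] turn [ 0.004  0.001 -0.   ] F [-0.5 -0.2  0.7] open 1.0
t 10.13 tcp [ 0.526  -0.0041  0.1481] shift cur [-0.8 56.8 78.1] shift in goal axes [-0.9 57.2 77.9] turn [ 0.004  0.001 -0.   ] F [-0.5 -0.2  0.7] open 1.0
[324.76706821  45.35877085]
[324.7271138   19.97045368]
[324.80967317  72.43133227]
[324.36587179 165.74771373]
```

View pics/w6.png

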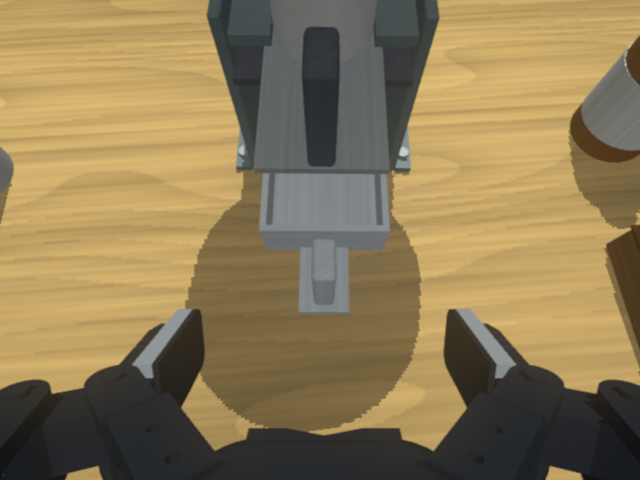

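The handle top spans rows 28–80 around column 321, with the gate front at row 170. It is 2 mm left and 3 mm nearer than assumed. I'll advance onto it.

```bash
python3 -m inch '[{"ax":0,"ay":0,"az":0,"x":-0.7,"y":0,"z":17,"hand":-1},{"ax":0,"ay":0,"az":0,"x":-0.7,"y":11,"z":12,"hand":-1},{"ax":0,"ay":0,"az":0,"x":0,"y":11,"z":12,"hand":-1},{"ax":0,"ay":0,"az":0,"x":0,"y":11,"z":12,"hand":-1},{"ax":0,"ay":0,"az":0,"x":0,"y":11,"z":12,"hand":-1}]' &&
python3 -m inch '[{"ax":0,"ay":0,"az":0,"x":0,"y":11,"z":11,"hand":-1},{"ax":0,"ay":0,"az":0,"x":0,"y":0,"z":0,"hand":-1},{"ax":0,"ay":0,"az":0,"x":0,"y":0,"z":0,"hand":-1}]'
python3 - <<'E'
from h import *
H=np.array([.709,-.019]);ps=-.078;e=np.array([np.cos(ps),np.sin(ps)]);n=np.array([-e[1],e[0]])
print(get_state()["qpos"].round(3));goal(np.r_[H+e*-.094+n*.002,.157],ps,.66)
E
```

```text
time: 10.6
eef_pos: [0.6078, -0.0092, 0.1555]
tcp_rot: [0.299, -0.323, 0.659, -0.61]
contact_force: [-0.3, -0.5, 1.0]
opening: 1.001
time: 10.85
eef_pos: [0.622, -0.0102, 0.153]
tcp_rot: [0.3, -0.323, 0.659, -0.61]
contact_force: [-0.1, 0.4, 0.4]
opening: 1.003
[-0.218 -0.086  2.195  0.228  0.388  1.247]
t 10.85 tcp [ 0.622  -0.0102  0.153 ] shift cur [-0.   0.8 -2.7] shift in goal axes [-0.   0.8 -2.7] turn [ 0.002  0.002 -0.   ] F [-0.1  0.4  0.4] open 1.003
```

```bash
python3 -m inch '[{"ax":0,"ay":0,"az":0,"x":0,"y":0.8,"z":-2.5,"hand":1},{"ax":0,"ay":0,"az":0,"x":0,"y":0,"z":0,"hand":1},{"ax":0,"ay":0,"az":0,"x":0,"y":0,"z":0,"hand":1},{"ax":0,"ay":0,"az":0,"x":0,"y":0,"z":0,"hand":1},{"ax":0,"ay":0,"az":0,"x":0,"y":0,"z":0,"hand":1}]' 50
python3 -m inch '[{"ax":0,"ay":0,"az":0,"x":0,"y":0,"z":0,"hand":1},{"ax":0,"ay":0,"az":0,"x":0,"y":0,"z":0,"hand":1},{"ax":0,"ay":0,"az":0,"x":0,"y":0,"z":0,"hand":1},{"ax":0,"ay":0,"az":0,"x":0,"y":0,"z":0,"hand":1}]'
```

```text
time: 11.27
eef_pos: [0.6192, -0.0099, 0.1516]
tcp_rot: [0.299, -0.322, 0.659, -0.61]
contact_force: [-0.1, 0.8, 0.4]
opening: 0.302
time: 11.6
eef_pos: [0.6193, -0.0098, 0.1518]
tcp_rot: [0.299, -0.322, 0.659, -0.61]
contact_force: [-6.1, 0.8, 4.7]
opening: 0.158
```

```bash
python3 -m inch '[{"ax":0,"ay":0,"az":0,"x":0,"y":-3.1,"z":-4,"hand":1},{"ax":0,"ay":0,"az":0,"x":0,"y":-6.1,"z":-7.9,"hand":1},{"ax":0,"ay":0,"az":0,"x":0,"y":-6.1,"z":-7.9,"hand":1},{"ax":0,"ay":0,"az":0,"x":0,"y":-6.1,"z":-7.9,"hand":1},{"ax":0,"ay":0,"az":0,"x":0,"y":-6.1,"z":-7.9,"hand":1}]'
python3 -m inch '[{"ax":0,"ay":0,"az":0,"x":0,"y":-6.1,"z":-7.9,"hand":1},{"ax":0,"ay":0,"az":0,"x":0,"y":-3.1,"z":-4,"hand":1},{"ax":0,"ay":0,"az":0,"x":0,"y":-1.8,"z":-2.4,"hand":1},{"ax":0,"ay":0,"az":0,"x":0,"y":-1.8,"z":-2.4,"hand":1},{"ax":0,"ay":0,"az":0,"x":0,"y":0,"z":0,"hand":1}]'
python3 - <<'E'
from h import *
s=get_state();print(s["qpos"].round(3),s["contact_force"]);H=np.array([.709,-.019]);ps=-.078;e=np.array([np.cos(ps),np.sin(ps)]);n=np.array([-e[1],e[0]])
g=s["eef_pos"]-.008*R.from_quat(s["tcp_rot"]).as_matrix()[:,1]
print("grasp in hopper",(g[:2]-H)@e,(g[:2]-H)@n,g[2]);goal(np.r_[H+e*((g[:2]-H)@e)+n*.002,.157],ps,.66)
E
```

```text
time: 12.02
eef_pos: [0.5755, -0.0061, 0.152]
tcp_rot: [0.298, -0.321, 0.66, -0.611]
contact_force: [12.6, 4.7, -6.2]
opening: 0.153
time: 12.43
eef_pos: [0.5539, -0.0041, 0.1519]
tcp_rot: [0.298, -0.322, 0.659, -0.611]
contact_force: [0.5, 4.1, 1.7]
opening: 0.155
[-0.242 -0.267  2.35   0.255  0.414  1.206] [0.47487719 4.05783968 1.72748088]
grasp in hopper -0.16069793723866102 0.002712728100450524 0.15818674293635263
t 12.43 tcp [ 0.5539 -0.0041  0.1519] shift cur [ 0.7  0.9 -0.7] shift in goal axes [ 0.7  0.9 -0.7] turn [-0.002  0.001 -0.001] F [0.5 4.1 1.7] open 0.155
```

```bash
python3 -m inch '[{"ax":0,"ay":0,"az":0,"x":-0.3,"y":-1.2,"z":-1.6,"hand":1},{"ax":0,"ay":0,"az":0,"x":-0.3,"y":-1.2,"z":-1.6,"hand":1},{"ax":0,"ay":0,"az":0,"x":0,"y":-1.2,"z":-1.6,"hand":1},{"ax":0,"ay":0,"az":0,"x":0,"y":-1.2,"z":-1.6,"hand":1}]'
python3 -m inch '[{"ax":0,"ay":0,"az":0,"x":0,"y":-1.2,"z":-1.6,"hand":1},{"ax":0,"ay":0,"az":0,"x":0,"y":-1.2,"z":-1.6,"hand":1},{"ax":0,"ay":0,"az":0,"x":0,"y":-1.2,"z":-1.6,"hand":1}]'
python3 -m inch '[{"ax":0,"ay":0,"az":0,"x":0,"y":-1.2,"z":-1.6,"hand":1},{"ax":0,"ay":0,"az":0,"x":0,"y":-1.2,"z":-1.6,"hand":1}]'
```

```text
time: 12.77
eef_pos: [0.5466, -0.0035, 0.1519]
tcp_rot: [0.298, -0.321, 0.66, -0.61]
contact_force: [7.1, 2.9, -2.2]
opening: 0.153
time: 13.02
eef_pos: [0.5407, -0.003, 0.1519]
tcp_rot: [0.298, -0.321, 0.66, -0.611]
contact_force: [6.2, 4.4, -2.1]
opening: 0.157
time: 13.18
eef_pos: [0.5367, -0.0027, 0.152]
tcp_rot: [0.298, -0.321, 0.66, -0.611]
contact_force: [6.4, 4.5, -2.4]
opening: 0.155
```

```bash
python3 -m inch '[{"ax":0,"ay":0,"az":0,"x":-0.2,"y":-1.2,"z":-1.6,"hand":1},{"ax":0,"ay":0,"az":0,"x":-0.2,"y":-1.2,"z":-1.6,"hand":1},{"ax":0,"ay":0,"az":0,"x":-0.2,"y":-1.2,"z":-1.6,"hand":1}]'
python3 -m inch '[{"ax":0,"ay":0,"az":0,"x":0,"y":-1.2,"z":-1.6,"hand":1},{"ax":0,"ay":0,"az":0,"x":0,"y":-1.2,"z":-1.6,"hand":1}]'
python3 -c "from h import *;print(get_state()['qpos'].round(3))"
```

```text
time: 13.43
eef_pos: [0.5336, -0.0026, 0.1527]
tcp_rot: [0.295, -0.319, 0.662, -0.611]
contact_force: [40.2, 4.2, -19.6]
opening: 0.142
time: 13.6
eef_pos: [0.5309, -0.0031, 0.1537]
tcp_rot: [0.293, -0.318, 0.663, -0.61]
contact_force: [-0.7, -18.6, 3.0]
opening: 0.082
[-0.253 -0.344  2.408  0.26   0.421  1.198]
```

The stop was felt at about 40 N, and then the pads slipped on the handle. I'll open and look.

```bash
python3 -m inch '[{"ax":0,"ay":0,"az":0,"x":0,"y":0,"z":0,"hand":-1},{"ax":0,"ay":0,"az":0,"x":0,"y":0,"z":0,"hand":-1},{"ax":0,"ay":0,"az":0,"x":0,"y":0,"z":0,"hand":-1},{"ax":0,"ay":0,"az":0,"x":0,"y":0,"z":0,"hand":-1},{"ax":0,"ay":0,"az":0,"x":0,"y":0,"z":0,"hand":-1}]'
python3 -m inch '[{"ax":0,"ay":0,"az":0,"x":0,"y":0,"z":0,"hand":-1},{"ax":0,"ay":0,"az":0,"x":0,"y":0,"z":0,"hand":-1},{"ax":0,"ay":0,"az":0,"x":0,"y":0,"z":0,"hand":-1}]'
python3 - <<'E'
from h import *
s=get_state();w=read_camera("wrist");c=read_camera("scene");t=read_camera("top")
b=cv2.resize(w["img"][:,:,::-1],None,fx=.75,fy=.75)[:, 40:440]
a=cv2.resize(c["img"][190:410,220:420,::-1],None,fx=360/220*1.1,fy=360/220*1.1,interpolation=cv2.INTER_CUBIC)[:360]
k=cv2.resize(t["img"][100:260,260:390,::-1],None,fx=1.5,fy=1.5)
o=np.hstack([b,a])
cv2.imwrite("pics/w7.png",cv2.resize(o,(800,int(360*800/o.shape[1]))))
H=np.array([.709,-.019]);ps=-.085;e=np.array([np.cos(ps),np.sin(ps)]);n=np.array([-e[1],e[0]])
g=s["eef_pos"]-.008*R.from_quat(s["tcp_rot"]).as_matrix()[:,1];print("grasp in hopper",(g[:2]-H)@e,(g[:2]-H)@n,g[2],s["contact_force"],s["opening"],w["T_tool_cam"].shape)
E
```

```text
time: 14.02
eef_pos: [0.5256, -0.0016, 0.1507]
tcp_rot: [0.299, -0.322, 0.659, -0.61]
contact_force: [0.3, -0.2, 0.1]
opening: 0.787
time: 14.27
eef_pos: [0.5258, -0.0016, 0.1508]
tcp_rot: [0.299, -0.322, 0.659, -0.61]
contact_force: [-0.3, 0.4, -0.1]
opening: 0.997
grasp in hopper -0.1889686244949574 0.0017916770821300913 0.15707865169418406 [-0.30506312  0.4391247  -0.13710071] 0.9971685357668147 (4, 4)
```

View pics/w7.png

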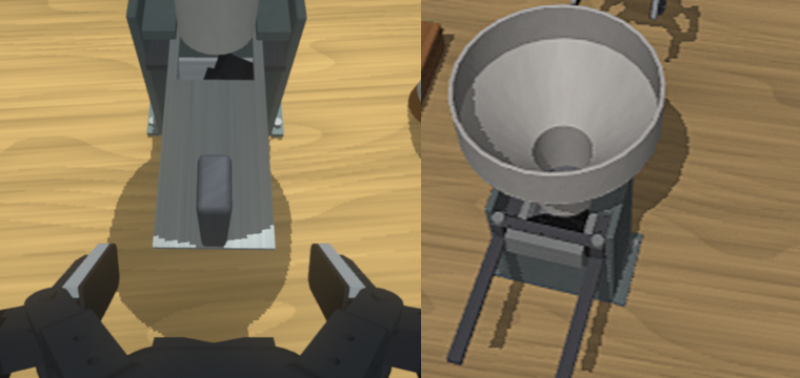

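The tube is empty, the black discs can be seen in the tray, and the gate's cross bar is up at the stop block. The handle front foot is at (324,308) in full-frame pixels. I'll regrip more fully and pull lightly to confirm it is against the stop.

Run:
```python
from h import *
s=get_state();w=read_camera("wrist");T=wT(w,s)
H=np.array([.709,-.019]);ps=-.085;e=np.array([np.cos(ps),np.sin(ps)]);n=np.array([-e[1],e[0]])
p=ray(w,324,311,.124,T);print(p,"front in hopper",(p[:2]-H)@e,(p[:2]-H)@n)
for v in(198,202,206):
    r=ray(w,322,v/1.0526/.75,.194,T);print("top edge row",v,(r[:2]-H)@e)   # top front edge candidates
goal(np.r_[p[:2]+e*.015,.158],ps,.66)
```

```text
[ 0.52116255 -0.00158324  0.124     ] front in hopper -0.1886379398503976 0.0014069128341813403
top edge row 198 -0.18325459026894786
top edge row 202 -0.18513690709452435
top edge row 206 -0.18700049801724794
t 14.47 tcp [ 0.5258 -0.0015  0.1507] shift cur [ 0.6  8.6 12.7] shift in goal axes [ 0.4  8.6 12.7] turn [-0.     0.007 -0.004] F [0.3 0.1 0.1] open 1.005
```

```bash
python3 -m inch '[{"ax":0,"ay":0,"az":0,"x":0.2,"y":4.5,"z":6.5,"hand":-1},{"ax":0,"ay":0,"az":0,"x":0.2,"y":4.5,"z":6.5,"hand":-1},{"ax":0,"ay":0,"az":0,"x":0,"y":0,"z":0,"hand":-1},{"ax":0,"ay":0,"az":0,"x":0,"y":0,"z":0,"hand":1},{"ax":0,"ay":0,"az":0,"x":0,"y":0,"z":0,"hand":1}]' 80
python3 -m inch '[{"ax":0,"ay":0,"az":0,"x":0,"y":0,"z":0,"hand":1},{"ax":0,"ay":0,"az":0,"x":0,"y":0,"z":0,"hand":1},{"ax":0,"ay":0,"az":0,"x":0,"y":0,"z":0,"hand":1},{"ax":0,"ay":0,"az":0,"x":0,"y":0,"z":0,"hand":1},{"ax":0,"ay":0,"az":0,"x":0,"y":0,"z":0,"hand":1}]'
python3 -m inch '[{"ax":0,"ay":0,"az":0,"x":0,"y":0,"z":0,"hand":1},{"ax":0,"ay":0,"az":0,"x":0,"y":0,"z":0,"hand":1},{"ax":0,"ay":0,"az":0,"x":0,"y":-0.6,"z":-0.8,"hand":1},{"ax":0,"ay":0,"az":0,"x":0,"y":-0.6,"z":-0.8,"hand":1}]'
python3 -m inch '[{"ax":0,"ay":0,"az":0,"x":0,"y":-0.6,"z":-0.8,"hand":1},{"ax":0,"ay":0,"az":0,"x":0,"y":0,"z":0,"hand":1}]'
```

```text
time: 14.88
eef_pos: [0.5416, -0.0031, 0.1513]
tcp_rot: [0.299, -0.323, 0.659, -0.61]
contact_force: [-0.7, 0.2, 0.1]
opening: 0.75
time: 15.3
eef_pos: [0.5414, -0.003, 0.1517]
tcp_rot: [0.299, -0.322, 0.659, -0.61]
contact_force: [-1.9, 1.5, 1.5]
opening: 0.159
time: 15.63
eef_pos: [0.5411, -0.0031, 0.152]
tcp_rot: [0.297, -0.321, 0.66, -0.61]
contact_force: [34.8, 5.4, -21.4]
opening: 0.154
time: 15.8
eef_pos: [0.5412, -0.0031, 0.1521]
tcp_rot: [0.296, -0.321, 0.661, -0.61]
contact_force: [35.4, 4.6, -21.3]
opening: 0.156
```

The gate doesn't move under a 35 N pull, so it is against the stop. I'll ease off, release and retract.

```bash
python3 -m inch '[{"ax":0,"ay":0,"az":0,"x":0,"y":0.7,"z":1,"hand":1},{"ax":0,"ay":0,"az":0,"x":0,"y":0.7,"z":0.9,"hand":1},{"ax":0,"ay":0,"az":0,"x":0,"y":0,"z":0,"hand":-1},{"ax":0,"ay":0,"az":0,"x":0,"y":0,"z":0,"hand":-1},{"ax":0,"ay":0,"az":0,"x":0,"y":0,"z":0,"hand":-1}]'
python3 -m inch '[{"ax":0,"ay":0,"az":0,"x":0,"y":0,"z":0,"hand":-1},{"ax":0,"ay":0,"az":0,"x":0,"y":0,"z":0,"hand":-1},{"ax":0,"ay":0,"az":0,"x":0,"y":0,"z":0,"hand":-1},{"ax":0,"ay":0,"az":0,"x":0,"y":-10,"z":0,"hand":-1},{"ax":0,"ay":0,"az":0,"x":0,"y":-20,"z":0,"hand":-1}]'
python3 -m inch '[{"ax":0,"ay":0,"az":0,"x":0,"y":-25,"z":0,"hand":-1},{"ax":0,"ay":0,"az":0,"x":0,"y":-25,"z":0,"hand":-1},{"ax":0,"ay":0,"az":0,"x":0,"y":0,"z":0,"hand":-1},{"ax":0,"ay":0,"az":0,"x":0,"y":0,"z":0,"hand":-1}]'
python3 - <<'E'
from h import *
s=get_state();w=read_camera("wrist");c=read_camera("scene");T=wT(w,s)
b=cv2.resize(w["img"][:,:,::-1],None,fx=.75,fy=.75)[:, 40:440]
a=cv2.resize(c["img"][270:390,235:345,::-1],None,fx=3,fy=3,interpolation=cv2.INTER_CUBIC)
cv2.imwrite("pics/w8.png",np.hstack([b,a]))
H=np.array([.709,-.019]);ps=-.085;e=np.array([np.cos(ps),np.sin(ps)])
print(s["eef_pos"],s["contact_force"]);print(proj(w,np.r_[H-e*.188,.124],T),proj(w,np.r_[H-e*.143,.076],T))
E
```

```text
time: 16.22
eef_pos: [0.5406, -0.0033, 0.1513]
tcp_rot: [0.299, -0.322, 0.659, -0.61]
contact_force: [-0.3, -1.0, -0.4]
opening: 0.572
time: 16.63
eef_pos: [0.5214, -0.0016, 0.1731]
tcp_rot: [0.3, -0.324, 0.658, -0.609]
contact_force: [0.5, 0.6, 0.4]
opening: 0.997
time: 16.97
eef_pos: [0.4925, 0.0005, 0.2167]
tcp_rot: [0.298, -0.321, 0.66, -0.611]
contact_force: [0.4, 0.1, -0.4]
opening: 1.0
[4.92495033e-01 4.78863462e-04 2.16745433e-01] [ 0.3562895   0.06111562 -0.38379107]
[324.84142909 284.18430003] [324.8596295  249.01100089]
```

View pics/w8.png

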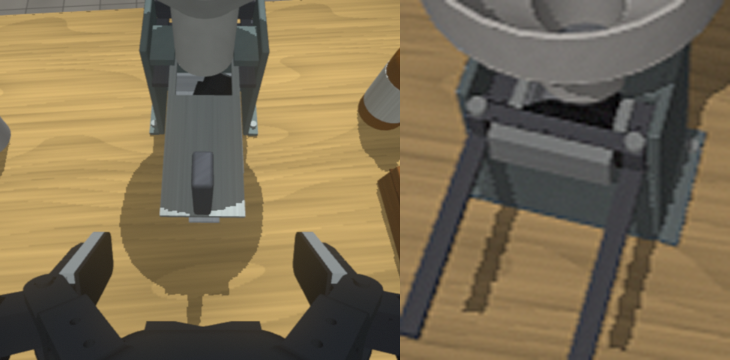

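Run:
```python
from h import *
s=get_state();w=read_camera("wrist")
H=np.array([.709,-.019]);ps=-.085;e=np.array([np.cos(ps),np.sin(ps)])
p=ray(w,325,295.5,.006,wT(w,s));q=ray(w,324,312.5,.006,wT(w,dict(eef_pos=[.526,-.0041,.1481],tcp_rot=[.3,-.324,.658,-.609])))
r=ray(w,323,245,.076,wT(w,dict(eef_pos=[.5392,-.0053,.1307],tcp_rot=[.381,-.41,.609,-.563])))
print("tongue end now",(p[:2]-H)@e,"before pull",(q[:2]-H)@e,"grip top after release",(r[:2]-H)@e)
```

```text
tongue end now -0.16683065164308608 before pull -0.16399117210464792 grip top after release -0.14541281012236545
```

Run:
```python
from h import *
s=get_state();w=read_camera("wrist");g=w["img"].astype(int);sat=(g.max(2)-g.min(2))
o=cv2.imread("pics/w6.png").astype(int);so=o.max(2)-o.min(2)
print(list(zip(range(284,304),sat[284:304,315:335].mean(1).round())));print(list(zip(range(304,320),so[304:320,312:340].mean(1).round())))
```

```text
[(284, np.float64(4.0)), (285, np.float64(3.0)), (286, np.float64(6.0)), (287, np.float64(8.0)), (288, np.float64(8.0)), (289, np.float64(7.0)), (290, np.float64(7.0)), (291, np.float64(8.0)), (292, np.float64(2.0)), (293, np.float64(23.0)), (294, np.float64(46.0)), (295, np.float64(51.0)), (296, np.float64(50.0)), (297, np.float64(52.0)), (298, np.float64(53.0)), (299, np.float64(53.0)), (300, np.float64(53.0)), (301, np.float64(53.0)), (302, np.float64(53.0)), (303, np.float64(54.0))]
[(304, np.float64(6.0)), (305, np.float64(7.0)), (306, np.float64(8.0)), (307, np.float64(7.0)), (308, np.float64(7.0)), (309, np.float64(7.0)), (310, np.float64(8.0)), (311, np.float64(8.0)), (312, np.float64(3.0)), (313, np.float64(17.0)), (314, np.float64(46.0)), (315, np.float64(54.0)), (316, np.float64(52.0)), (317, np.float64(53.0)), (318, np.float64(54.0)), (319, np.float64(55.0))]
```

The true edges are rows 293 now and 313 before. Both put the tongue end at about -0.165 m, so the tray has not moved. I'll hand in.

```bash
python3 -c "
from plant import *
print(sign_off());print(get_state()['time'])"
```

```text
the job is handed in; nothing more can be done
None
the job is handed in; nothing more can be done
```

The job is handed in, with about 17 s of the 64 s used. No verdict is reported, so what follows rests on my own checks.

- **Tray:** I gripped it by its upright grip with the tool leaned about 22°, slid it between the side plates and pressed it onto the back plate (27 N felt). After I let go, and again after the gate was drawn, its tongue end measured about the same distance from the hopper origin, to within about 1 mm. It therefore stayed home.
- **Gate:** I drew it out slowly with the tool leaned 38°. It came up on its stop at about 40 N measured at the wrist, well under the 120 N limit. The pads then slipped on the handle, because the grip was too near its front edge. I took a fuller grip and pulled again to 35 N. The handle did not move, so it is against the stop. I then eased off and released.
- **Last pictures:** The tube is empty, black discs can be seen in the tray, and the gate's cross bar is up at the stop. The gripper is open and clear with no contact force.
- **Not checked:** I did not count the three specimens one by one in the tray, since the gate hides part of it. I also took no separate final measurement of the case, bottle and beaker. The arm felt no unexpected contact and did not pass close to them.

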